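# Serve a coffee capsule on the overhanging board

## Robot

A 6-joint arm with a two-finger parallel gripper is mounted at the origin on the work surface. World frame = base frame: x ahead of the robot, y to its left, z up, the work surface at z = 0. Lengths are in m, angles in rad, forces in N, time in s.
With the tool pointing down it reaches from about 0.35 to 0.775 m from the base axis. Payload 5.5 kg.
Tool frame: the origin (TCP) lies midway between the tips of the shut fingers; the grasp point (between the pads) lies 19 mm behind it; z points along the fingers, y is the line along which they close (so a half turn about z gives the same grasp; the last joint's range is limited). The gripper opens to 85 mm and grips with 20 to 120 N. Pads are 22 mm wide; open, the fingers measure 114 mm over their backs; the gripper's body (76 mm by 85 mm) begins 54 mm behind the grasp point. The pads swing forward as they close: fully open they stand 13 mm farther back than shut.
Start: joints at [-0.14, 0.313, 0.046, 1.304, 0, 1.431], TCP at [0.575, -0, 0.231] pointing down, gripper open.
Joint ranges: [-2.76, 2.76], [-0.86, 1.69], [-1.03, 1.26], [-2.2, 2.34], [-1.47, 1.5], [-3.14, 3.14]. Speed limits (rad/s): [2.57, 2.57, 3.14, 3.14, 3.14, 3.14].

## Interface

Orientations are given as a unit quaternion [w, x, y, z].
In Python, from workcell import env gives the robot as it stands.
- The arm moves only by the tool move_arm, never from a script. Its argument "targets" is a list of rows, each a list of 3 entries, a list of its own where there are three numbers: the shift along the tool's x, y, z in mm, then the turn, a rotation vector about the tool's x, y, z in units of 10 degrees (1.0 is 10 degrees), then the closure, from -1 (fully open) to 1 (shut). In form: [[[dx, dy, dz], [ax, ay, az], gripper], ...]. A call has 1 to 5 rows; each row is the pose to reach, as a shift and turn from the pose commanded when the call began, along the tool's axes at that moment; what a row does not reach only later rows make up. A row lasts 1/8 s, in which the tool goes at most 62.5 mm and 10.7 degrees, less where a joint would pass 70% of its speed; a pose out of reach is approached as far as the arm can. A call with a gripper value outside its range is refused whole. The fingers move at their own pace and stop on an object; "squeeze" is the grip in N (left out, the last holds). Time passes only in rows, so rows that repeat a pose let the fingers close. It gives the time, the measured TCP pose, the force, the opening and the grip force at its end, in the units of the state.
- env.get_state(): the state, without advancing time (a new reading comes with each control period).
- env.read_camera(name): name is "scene" or "side" or "wrist"; returns a dict with "pixels" (420x560x3 uint8, red, green, blue), "fovy" (degrees; the focal length in pixels is half the picture's height over the tangent of half this angle, whatever the lens; pixels are square), "cx", "cy" (the principal point, pixels), "extrinsics" (4x4, takes a point from world to camera coordinates); the wrist camera has in their place "mount" (4x4, takes a point from camera to tool coordinates, whose origin is the TCP and whose axes are the flange's). Camera axes: x right, y up, looking along -z (the intrinsics and any distortion apply to the point x, -y, -z); pixel columns grow to the right and rows downward; lengths in m; the calibration is good to about 2 mm. A picture is of the moment at which its call begins: read the wrist's pose just before it. There is no depth.
- env.hand_in(): hands the job in; it is judged then, once.
Trained networks look in a picture, given as the dict that the camera call returned (one of the last four; its "shot" number tells which), for a name from the list of things; names that differ only in an ending like _2 or _b are one class to them, and where a whole thing is asked for, a point or a joint stands for the part that bears it (a point fixed in the world has none). Each returns a list of dicts, best first, with "confidence" (0 to 1); they miss things now and then, are a little off and sometimes report something else, mostly with a low value. They report only what shows in the picture. A call takes as long as a camera call. They do not tell look-alikes from the thing itself.
- env.spot_in(thing, picture): "centre" ([x, y, z] in m, in world coordinates, good to about 4 mm: the middle of the surface that is visible of it).
- env.regions_of(thing, picture): "mask" (420x560 bool, what is visible of it).
- env.landmark_of(thing, picture): "centre" ([x, y, z] in m, in world coordinates, good to about 4 mm: a listed point, or the origin of a listed thing).
The state is a dict: "clock": time; "joint_pos": joint angles; "qvel": joint speeds; "tau": joint torques, N m; "tcp_pos": TCP position; "orientation": TCP orientation; "wrist_force": force on the tool from outside, world axes, zero at the start; "ft_torque": the same for the moment, N m; "finger_gap": finger opening in m; "grip_force": force on a finger pad.
Only numpy, scipy, OpenCV 4.12 (cv2) and the standard library are available. Lean on these libraries where they do the work, as an engineer would, in place of code of your own. Each camera call takes 0.05 s, during which the arm holds its last target. There are 200 camera calls.

## Task

Take the coffee capsule out of the pocket tray and stand it upright in the round recess of the serving board, while the board still lies back on its stone ledge. Then slide the board along the ledge, without lifting it, squarely out over the ledge's outward end until the dark strip across the board lies right above the edge of the ledge; out there it would tip by itself, so finish while still holding it level and still, with the capsule standing in its recess. Leave the milk pots, the mug and the bottle alone.

Things in the scene. Friction and masses are not known exactly. Their poses are not given: they have to be found in the camera images.
- capsule: Aluminium coffee capsule, rotationally symmetric, 30 mm tall, standing on its 36 mm wide, 3 mm thick base flange; above the flange a straight barrel 28 mm in diameter up to 26 mm height, then a bevelled top. About 20 g. Origin: centre of its underside, z up. It starts in one of the tray's three pockets, and is the tallest of the three things in the tray.
- tray: Fixed grey pocket tray, 175 x 70 x 12 mm (x, y, z), origin at the centre of its underside on the counter. Three round pockets 42 mm wide and 9 mm deep (floor 3 mm above the counter) in a row along its x axis, at x = -55, 0 and +55 mm. It holds the capsule and two milk pots, in any order.
- pot_a: Small white milk pot, 17 mm tall, rim 37 mm wide at its top, about 20 g, in a pocket of the tray; leave alone. Origin: centre of its underside.
- pot_b: A second milk pot, the same as the first; leave alone. Origin: centre of its underside.
- ledge: Fixed raised ledge of pale stone on the counter, 300 x 180 x 50 mm (x, y, z), flat top 50 mm above the counter, origin at the centre of its underside. Its +x axis points outward, towards the end over which the board is slid (to the robot's left, roughly).
- ledge_edge (a point): Middle of the top edge of the ledge's outward end, 50 mm above the counter; axes as the ledge: x outward, square to this edge, y along the edge.
- board: Loose wooden board, 20 mm thick, flat on the ledge, roughly along it. Blade 200 x 120 mm (x -100 to +100 mm); straight handle 100 x 32 mm, 20 mm thick (x -200 to -100 mm), also lying on the ledge. Origin: centre of the blade's underside; +x from handle to outer end, z up. 0.3 to 0.65 kg, centre of mass at x = -19 mm: it tips over the ledge's edge if not held when out at its mark.
- board_mark (a point): Point under the middle of the 10 mm wide dark wooden strip that runs straight across the top of the board at board x = -50 mm (towards the handle); the point is on the board's underside, axes as the board.
- board_recess (a point): Centre of the floor of the round recess in the top of the board at board x = +65 mm: 46 mm wide, 6 mm deep; this floor lies 14 mm above the board's underside. Axes as the board.
- board_handle (a point): Middle of the board's handle at board x = -155 mm, half-way up its thickness (10 mm above the underside). The handle's long sides, 32 mm apart, are square to the board's y axis, free on both sides. Axes as the board.
- mug: White mug with handle, 80 mm wide, 90 mm tall, upright on the counter; leave alone. Origin: centre of its underside.
- soap: Green washing-up bottle, 60 mm wide, 190 mm tall, upright on the counter; leave alone. Origin: centre of its underside.
There are look-alikes about, which are no part of the job. Several things have the shape of the capsule; the one meant has the colours described above.

How it is judged:
On the way:
1. The capsule stands released in the board's recess, the board still lying back on the ledge (strip at least 60 mm inside the edge) (horizontal distance between capsule and board_recess below 0.008 m and z of capsule in the frame of board_recess between -0.003 and 0.004 m and angle between capsule's own z axis and vertical below 0.12 rad and contact force between the fingers and capsule below 0.1 N and x of board_mark in the frame of ledge_edge below -0.06 m), for 0.2 s.
At the end, for the whole second after the job is handed in: Board held (over 0.8 N) and still: strip within 8 mm of the ledge edge, 30 mm sideways, 5 mm in height; square within 0.1 rad, level within 0.05 rad. Capsule in the recess: within 8 mm of its centre, on its floor, upright within 0.12 rad, not touched by the fingers (horizontal distance between capsule and board_recess below 0.008 m and z of capsule in the frame of board_recess between -0.003 and 0.004 m and angle between capsule's own z axis and vertical below 0.12 rad and contact force between the fingers and capsule below 0.1 N and x of board_mark in the frame of ledge_edge between -0.008 and 0.008 m and y of board_mark in the frame of ledge_edge between -0.03 and 0.03 m and z of board_mark in the frame of ledge_edge between -0.005 and 0.005 m and angle between the x axis of board and the x axis of ledge, either way round below 0.1 rad and angle between board's own z axis and vertical below 0.05 rad and linear speed of board below 0.01 m/s and linear speed of capsule below 0.02 m/s and contact force between any of the fingers, the arm and board above 0.8 N); the arm keeps its last pose, push and grip.
It fails at once if The board tips (more than 0.15 rad from level) (angle between board's own z axis and vertical above 0.15 rad).
It fails at once if The board is lifted off the ledge (strip more than 15 mm above the ledge's top) instead of slid (z of board_mark in the frame of ledge_edge above 0.015 m).
It fails at once if A milk pot, the mug or the bottle is moved more than 25 mm (distance of any of pot_a, pot_b, mug, soap from where it was at the start of the episode above 0.025 m).
It also fails if it takes over 48 s, if anything falls off the work surface, if the arm or the gripper's body presses on something with over 40 N, if the wrist force passes 120 N, or if a joint passes its speed limit or range.

## Working session

There is one attempt and no reset: what is moved stays moved. The work goes in short steps, Python scripts to look and compute and a tool call to move; the robot and the scene stay as the last step left them, time stands still between calls to the robot, and variables do not carry over. Pictures are saved under pics/ and viewed, at most 10 in all, crops included, and the job is handed in when it is done.

Besides the shell and the picture viewer there is one more tool, called after "Emit:" as name(argument=value, ...), one argument or row to a line, values as JSON. move_arm: Moves the arm, as the interface text tells. Its arguments: {"type":"object","properties":{"targets":{"type":"array","items":{"type":"array"}},"squeeze":{"type":"number"}},"required":["targets"]}

```bash
mkdir -p pics; ls
cat > h.py <<'E'
import numpy as np, cv2
from scipy.spatial.transform import Rotation as R
from workcell import env
def T_tool(s):
    q=s["orientation"]; T=np.eye(4); T[:3,:3]=R.from_quat([q[1],q[2],q[3],q[0]]).as_matrix(); T[:3,3]=s["tcp_pos"]; return T
def shot(name):
    s=env.get_state(); p=env.read_camera(name)
    p["c2w"]=T_tool(s)@np.array(p["mount"]) if name=="wrist" else np.linalg.inv(np.array(p["extrinsics"]))
    return p
def f(p): return 210/np.tan(np.radians(p["fovy"])/2)
def ray(p,u,v,z):
    d=p["c2w"][:3,:3]@np.array([(u-p["cx"])/f(p),-(v-p["cy"])/f(p),-1]); o=p["c2w"][:3,3]
    return o+d*(z-o[2])/d[2]
def proj(p,X):
    c=np.linalg.inv(p["c2w"])@np.append(X,1); return p["cx"]-f(p)*c[0]/c[2], p["cy"]+f(p)*c[1]/c[2]
def save(p,n,k=1): cv2.imwrite("pics/"+n,p["pixels"][:,:,::-1])
E
python3 - <<'E'
from h import *
ims=[]
for n in ["scene","side"]:
    p=shot(n); ims.append(p["pixels"]); save(p,n+"0.png")
    print(n,[k for k in p if k not in("pixels",)])
    for t in ["capsule","tray","pot_a","ledge","ledge_edge","board","board_mark","board_recess","board_handle","mug","soap"]:
        try: print(t,[(np.round(d["centre"],3).tolist(),round(d["confidence"],2)) for d in env.landmark_of(t,p)[:4]])
        except Exception as e: print(t,e)
print(env.get_state())
E
```

```text
pics
scene ['fovy', 'cx', 'cy', 'extrinsics', 'shot', 'c2w']
capsule [([0.595, -0.323, -0.002], 0.76), ([0.62, -0.23, 0.003], 0.66), ([0.551, -0.226, -0.002], 0.62)]
tray [([0.537, -0.33, 0.001], 0.93), ([0.757, -0.15, -0.001], 0.21)]
pot_a [([0.536, -0.33, 0.0], 0.82), ([0.481, -0.34, 0.002], 0.78)]
ledge [([0.478, 0.084, -0.004], 0.68)]
ledge_edge []
board [([0.493, 0.179, 0.05], 0.63)]
board_mark [([0.489, 0.127, 0.049], 0.69)]
board_recess [([0.492, 0.24, 0.066], 0.72), ([0.792, 0.032, -0.002], 0.43)]
board_handle [([0.491, 0.017, 0.064], 0.85)]
mug [([0.754, -0.154, -0.002], 0.79)]
soap [([0.79, 0.035, -0.002], 0.65), ([0.535, -0.33, -0.003], 0.22)]
side ['fovy', 'cx', 'cy', 'extrinsics', 'shot', 'c2w']
capsule [([0.621, -0.228, -0.002], 0.69), ([0.492, 0.122, 0.048], 0.67), ([0.586, -0.32, 0.008], 0.62), ([0.55, -0.231, -0.004], 0.52)]
tray [([0.532, -0.333, -0.002], 0.8)]
pot_a [([0.537, -0.33, 0.001], 0.94), ([0.482, -0.343, 0.005], 0.66), ([0.76, -0.151, 0.003], 0.21)]
ledge [([0.481, 0.081, 0.0], 0.67)]
ledge_edge []
board [([0.487, 0.174, 0.05], 0.74)]
board_mark [([0.492,
[... 255 characters left out ...]
 1.2, 'joint_pos': array([-1.39627096e-01,  3.13174561e-01,  4.60875475e-02,  1.30357958e+00,
       -3.38272765e-05,  1.43116013e+00]), 'qvel': array([-0.0006537 ,  0.00013916, -0.00020047,  0.00098935,  0.00248434,
        0.00064392]), 'tau': array([ 1.40675388e-04, -4.80478835e+01,  2.98812622e+01,  5.25822707e-04,
       -2.04068851e-04, -1.37193518e-05]), 'tcp_pos': array([ 5.75042180e-01, -4.13918292e-05,  2.31332567e-01]), 'orientation': array([6.19852663e-05, 7.07103561e-01, 7.07109998e-01, 2.55306477e-05]), 'wrist_force': array([ 0.24970085, -0.08497956,  0.61063614]), 'ft_torque': array([-0.00646296,  0.0536194 , -0.01885169]), 'grip_force': 0.0, 'finger_gap': 0.08533892804533241}
```

View images.

View pics/scene0.png

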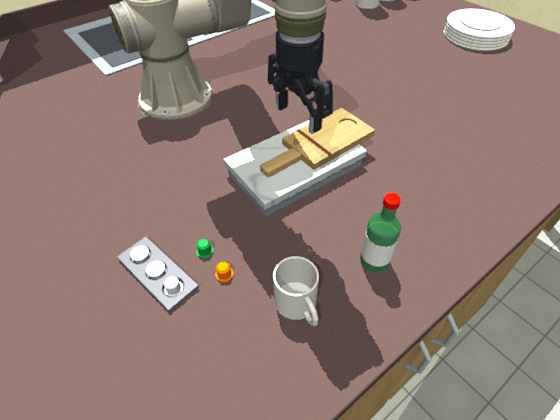

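View pics/side0.png

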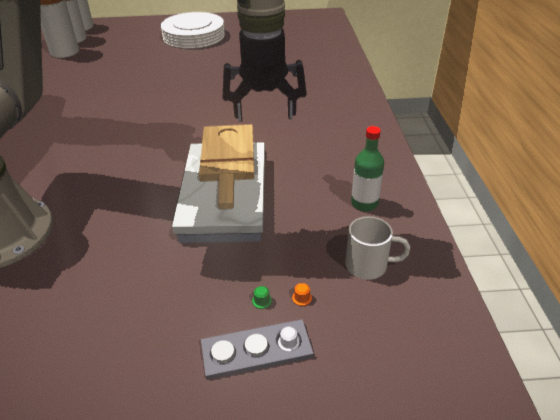

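The scene picture shows the capsule meant (silver-white, tallest) in the tray's end pocket at pixel (172,285). The green one (205,248) and the orange one (224,270) are look-alikes. The board lies on the ledge with its recess near (348,122). In the side picture the capsule is at (289,337) and the board's strip at about (228,155).

Emit:
move_arm(
  targets=[
    [[-62,3,0],[0,0,1],-1],
    [[-124,6,10],[0,0,2],-1],
    [[-186,9,20],[0,0,3],-1],
    [[-248,12,30],[0,0,4],-1],
    [[-300,14,40],[0,0,5],-1],
  ],
)

```text
clock: 1.82
tcp_pos: [0.5889, -0.3025, 0.191]
orientation: [0.0, 0.941, 0.339, 0.0]
wrist_force: [0.7, 0.4, -0.2]
finger_gap: 0.0855
grip_force: 0.0
```

```bash
cat >> h.py <<'E'
def go(pos,yaw):
    "delta (mm, 10deg) in tool axes to TCP pos, pointing down, tool y at world yaw (deg)"
    T=T_tool(env.get_state()); c,s=np.cos(np.radians(yaw)),np.sin(np.radians(yaw))
    G=np.array([[-s,c,0],[c,s,0],[0,0,-1.]]).T
    d=T[:3,:3].T@(np.array(pos)-T[:3,3])*1000; r=R.from_matrix(T[:3,:3].T@G).as_rotvec(degrees=True)/10
    print("tcp",np.round(T[:3,3],4),"d",np.round(d,1),"r",np.round(r,2))
E
python3 - <<'E'
from h import *
p=shot("wrist"); save(p,"w1.png")
for n in ["capsule","pot_a"]: print(n,[(np.round(d["centre"],4).tolist(),round(d["confidence"],2)) for d in env.landmark_of(n,p)[:4]])
s=env.get_state(); print(s["clock"],s["joint_pos"].round(2)); go([.59,-.3215,.15],-79.5)
E
```

```text
capsule [([0.5521, -0.2281, -0.0007], 0.93), ([0.5919, -0.3238, -0.0031], 0.77), ([0.6244, -0.2289, 0.0008], 0.65)]
pot_a [([0.5322, -0.3311, 0.0003], 0.74), ([0.483, -0.3397, 0.0012], 0.71)]
1.975 [-0.6   0.5   0.22  1.3  -0.    1.85]
tcp [ 0.5881 -0.3027  0.1897] d [-10.6  15.7  39.7] r [-0.01  0.01  2.93]
```

View pics/w1.png

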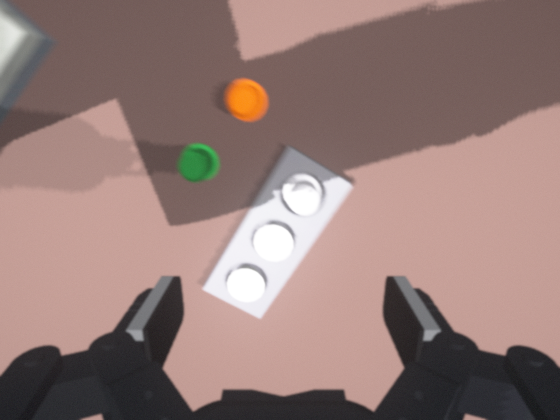

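The wrist picture shows the tray at an angle, with the capsule at about (302,194) and the pots at (273,242) and (247,285). The green and orange look-alikes are outside the tray, at (199,162) and (246,100).

Run:
```python
from h import *
p=env.get_state(); p=shot("wrist")
print(p["cx"],p["cy"],p["fovy"],[k for k in p])
for u,v,z in [(302,195,.006),(273,242,.02),(247,285,.02)]: print(ray(p,u,v,z).round(4))
for c in [(288,147),(353,184),(262,318),(203,289)]: print(ray(p,*c,.012).round(4))
for X in [(.592,-.3225,.006),(.5919,-.3225,.033)]: print(proj(p,X))
```

```text
282.92556474348686 207.40291491703542 61.75102015766844 ['pixels', 'fovy', 'cx', 'cy', 'mount', 'shot', 'c2w']
[ 0.5872 -0.3275  0.006 ]
[ 0.5356 -0.3337  0.02  ]
[ 0.4816 -0.3436  0.02  ]
[ 0.6149 -0.2864  0.012 ]
[ 0.6274 -0.3561  0.012 ]
[ 0.4554 -0.3835  0.012 ]
[ 0.4439 -0.3134  0.012 ]
(np.float64(301.2918158536626), np.float64(188.13258088274972))
(np.float64(302.6914449329523), np.float64(196.31878088194517))
```

Emit:
move_arm(
  targets=[
    [[-5,6,30],[0,0,1],-1],
    [[-9,12,60],[0,0,2],-1],
    [[-13.5,17.5,90],[0,0,3.08],-1],
    [[-13.5,17.5,90],[0,0,3.08],-1],
  ],
)

```text
clock: 2.52
tcp_pos: [0.5887, -0.3195, 0.0993]
orientation: [-0.002, 0.997, 0.082, -0.002]
wrist_force: [-0.2, 0.8, -0.4]
finger_gap: 0.0855
grip_force: 0.0
```

Run:
```python
from h import *
p=shot("wrist"); save(p,"w2.png")
for n in ["capsule","pot_a"]: print(n,[(np.round(d["centre"],4).tolist(),round(d["confidence"],2)) for d in env.landmark_of(n,p)[:4]])
for X in [(.589,-.325,.006),(.589,-.325,.033)]: print(proj(p,X))
s=env.get_state(); print(s["clock"],s["joint_pos"].round(2)); go([.589,-.325,.016],-81)
np.save("c2w2.npy",p["c2w"])
```

```text
capsule [([0.5923, -0.324, -0.0028], 0.91), ([0.5508, -0.227, 0.0028], 0.9), ([0.6202, -0.2314, -0.0021], 0.84), ([0.5334, -0.3315, -0.0038], 0.38)]
pot_a [([0.4816, -0.3409, 0.0019], 0.91), ([0.5366, -0.3301, 0.0025], 0.9)]
(np.float64(290.15207431375495), np.float64(209.79069415654467))
(np.float64(290.83548667924885), np.float64(223.6313634988923))
2.675 [-0.62  0.56  0.1   1.12  0.    2.36]
tcp [ 0.5909 -0.3214  0.1032] d [-2.6  3.1 87.2] r [ 0.01 -0.01  0.05]
```

View pics/w2.png

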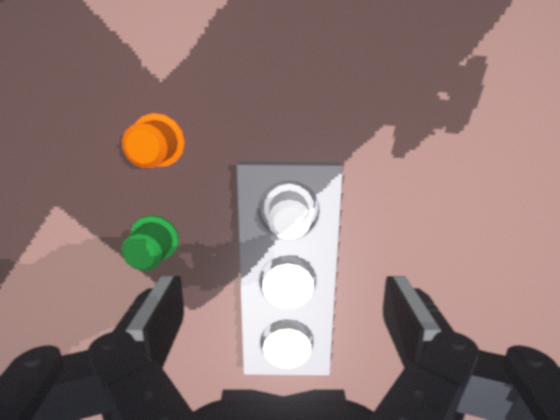

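The picture shows the capsule centred between the fingers at about (290,211), with the pots below it at (288,285) and (287,347). The fingers will close across the tray. I'll go down in two parts.

Emit:
move_arm(
  targets=[
    [[-1.5,3,25],[0,0,0],-1],
    [[-1.5,3,45],[0,0,0],-1],
    [[-1.5,3,55],[0,0,0],-1],
    [[-1.5,3,55],[0,0,0],-1],
  ],
)

```text
clock: 3.18
tcp_pos: [0.5892, -0.325, 0.0468]
orientation: [0.0, 0.997, 0.081, 0.0]
wrist_force: [0.2, 0.2, 0.2]
finger_gap: 0.0854
grip_force: 0.0
```

Run:
```python
from h import *
go([.590,-.325,.016],-81); p=shot("wrist"); go([.590,-.325,.016],-81)
print([(np.round(d["centre"],4).tolist(),round(d["confidence"],2)) for d in env.landmark_of("capsule",p)[:4]])
for X in [(.59,-.325,.006),(.59,-.325,.033)]: print(proj(p,X))
cv2.imwrite("pics/w3.png",p["pixels"][60:400,100:480,::-1])
```

```text
tcp [ 0.5892 -0.325   0.0468] d [ 0.8  0.1 30.8] r [ 0.   -0.    0.03]
tcp [ 0.5895 -0.3253  0.0474] d [ 0.5 -0.3 31.4] r [ 0.   -0.01  0.03]
[([0.6254, -0.2273, 0.0013], 0.97), ([0.5504, -0.228, 0.0016], 0.88), ([0.5892, -0.3238, -0.0034], 0.84)]
(np.float64(282.0775875917769), np.float64(237.8652319818034))
(np.float64(281.98642099189607), np.float64(259.56547389602986))
```

View pics/w3.png

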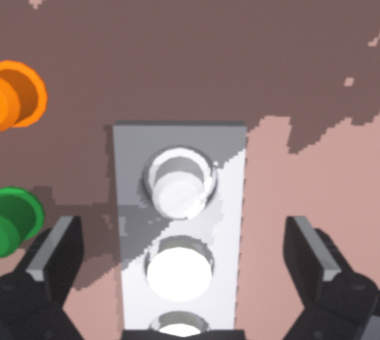

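The capsule's flange is at about (280,241) and its top at (278,255) in the full picture. That is within 2 px across the fingers and 4–5 px along the tray of the prediction. I'll go down and close.

Emit:
move_arm(
  targets=[
    [[0,-0.5,18],[0,0,0],-1],
    [[0,-0.5,31],[0,0,0],-1],
    [[0,-0.5,31],[0,0,0],0],
    [[0,-0.5,31],[0,0,0],1],
    [[0,-0.5,31],[0,0,0],1],
  ],
  squeeze=30,
)

```text
clock: 3.9
tcp_pos: [0.5892, -0.3251, 0.0158]
orientation: [0.0, 0.997, 0.08, 0.0]
wrist_force: [-0.4, 0.6, -1.1]
finger_gap: 0.0321
grip_force: 0.0
```

Emit:
move_arm(
  targets=[
    [[0,0,0],[0,0,0],1],
    [[0,0,0],[0,0,0],1],
    [[0,0,0],[0,0,0],1],
  ],
)

```text
clock: 4.28
tcp_pos: [0.5893, -0.3251, 0.016]
orientation: [0.0, 0.997, 0.08, 0.001]
wrist_force: [-0.6, -0.7, 4.1]
finger_gap: 0.0264
grip_force: 29.8
```

Emit:
move_arm(
  targets=[
    [[0,0,-10],[0,0,0],1],
    [[0,0,-30],[0,0,0],1],
    [[0,0,-70],[0,0,0],1],
    [[0,0,-120],[0,0,0],1],
    [[0,0,-120],[0,0,0],1],
  ],
)

```text
clock: 4.9
tcp_pos: [0.5913, -0.3265, 0.1411]
orientation: [0.003, 0.997, 0.08, 0.004]
wrist_force: [1.0, -0.5, 0.1]
finger_gap: 0.0265
grip_force: 29.6
```

Run:
```python
from h import *
p=shot("wrist"); q=shot("side"); s=env.get_state(); print(s["finger_gap"],s["grip_force"],s["tcp_pos"],s["clock"])
print(proj(p,s["tcp_pos"]),proj(q,s["tcp_pos"]))
u,v=map(int,proj(q,s["tcp_pos"]))
a=cv2.resize(q["pixels"][max(v-60,0):v+60,u-60:u+60],(420,420),interpolation=cv2.INTER_CUBIC)
cv2.imwrite("pics/lift.png",np.hstack([p["pixels"][:,140:460],a])[:,:,::-1])
for X in ["board_recess","board_mark","board_handle","ledge","board"]: print(X,[(np.round(d["centre"],4).tolist(),round(d["confidence"],2)) for d in env.landmark_of(X,q)[:1]])
go([.491,.2,.19],0)
```

```text
0.026361539867301026 29.596037309383973 [ 0.58905242 -0.32493143  0.13615791] 5.0
(np.float64(277.5856483115835), np.float64(273.52908075437057)) (np.float64(286.6411871777545), np.float64(290.51643295653724))
board_recess [([0.4899, 0.2461, 0.0643], 0.57)]
board_mark [([0.4924, 0.1233, 0.0485], 0.78)]
board_handle [([0.4832, 0.0188, 0.0589], 0.8)]
ledge [([0.4784, 0.0804, -0.001], 0.69)]
board [([0.4898, 0.1712, 0.0491], 0.76)]
tcp [ 0.588  -0.3242  0.1336] d [ -12.1 -533.1  -55.2] r [-0.02  0.   -8.08]
```

View pics/lift.png

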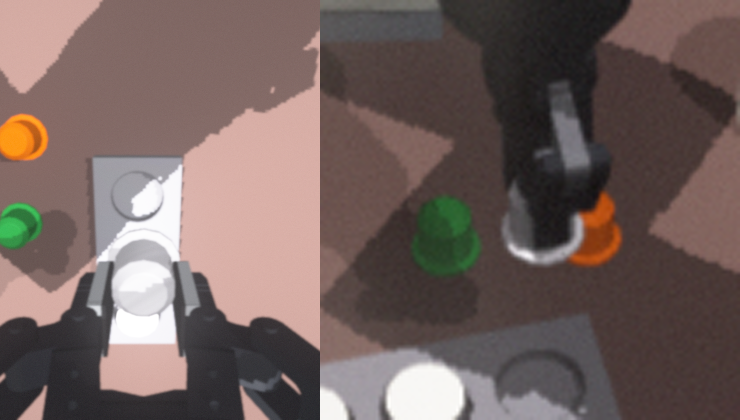

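The left half shows the pocket empty and the capsule held upright between the pads, its centre near column 283. In the right half (side view) its flange hangs level.

Emit:
move_arm(
  targets=[
    [[-1,-40,-25],[0,0,-0.7],1],
    [[-2,-90,-40],[0,0,-1.5],1],
    [[-4,-150,-50],[0,0,-2.4],1],
    [[-5,-210,-55],[0,0,-3.2],1],
    [[-6,-266,-55],[0,0,-4],1],
  ],
)

```text
clock: 5.88
tcp_pos: [0.5398, -0.0613, 0.1901]
orientation: [-0.0, 0.908, 0.418, 0.0]
wrist_force: [1.3, -0.3, -0.5]
finger_gap: 0.0266
grip_force: 29.6
```

Run:
```python
from h import *
go([.491,.2,.19],0); print(env.get_state()["clock"])
# capsule offset along tool x from lift picture geometry: project circles for tool-x offsets
s=env.get_state(); p=shot("wrist"); M=np.array(p["mount"]); 
for dx in (-4,0,4):
    p["c2w"]=M
    print(dx,[tuple(np.round(proj(p,np.array([dx+a,0,z])/1000),1)) for a,z in ((18,10),(9,-17),(-9,-17))])
print([tuple(np.round(proj(p,np.array([0,y,z])/1000),1)) for y,z in ((-18,13),(18,13))])
```

```text
tcp [ 0.5398 -0.0613  0.1901] d [ 1.669e+02 -2.069e+02  2.000e-01] r [-0.   -0.   -4.05]
5.875
-4 [(np.float64(283.1), np.float64(237.9)), (np.float64(283.2), np.float64(284.3)), (np.float64(283.2), np.float64(321.2))]
0 [(np.float64(283.1), np.float64(230.1)), (np.float64(283.2), np.float64(275.7)), (np.float64(283.2), np.float64(313.2))]
4 [(np.float64(283.1), np.float64(222.3)), (np.float64(283.2), np.float64(267.0)), (np.float64(283.2), np.float64(305.1))]
[(np.float64(246.9), np.float64(261.4)), (np.float64(319.3), np.float64(261.3))]
```

Emit:
move_arm(
  targets=[
    [[36,-45,0],[0,0,-1],1],
    [[72,-90,0],[0,0,-2],1],
    [[108,-135,0],[0,0,-3],1],
    [[140,-174,0],[0,0,-4],1],
    [[167,-207,0],[0,0,-4.05],1],
  ],
)

```text
clock: 6.55
tcp_pos: [0.492, 0.2001, 0.1896]
orientation: [-0.0, 0.708, 0.706, -0.0]
wrist_force: [0.3, -0.4, -1.0]
finger_gap: 0.0264
grip_force: 29.7
```

Emit:
move_arm(
  targets=[
    [[0,0,0],[0,0,0],1],
    [[0,0,0],[0,0,0],1],
  ],
)

```text
clock: 6.8
tcp_pos: [0.4926, 0.1982, 0.1897]
orientation: [-0.0, 0.709, 0.705, -0.001]
wrist_force: [0.0, -0.7, -0.8]
finger_gap: 0.0265
grip_force: 29.7
```

Run:
```python
from h import *
p=shot("wrist"); go([.491,.2,.19],0); save(p,"w4.png"); np.savez("w4.npz",c2w=p["c2w"],px=p["pixels"],k=[p["cx"],p["cy"],p["fovy"]])
for X in ["board_recess","board_mark","board_handle","ledge","ledge_edge","board"]: print(X,[(np.round(d["centre"],4).tolist(),round(d["confidence"],2)) for d in env.landmark_of(X,p)[:2]])
print(proj(p,(.491,.243,.07)))
```

```text
tcp [0.4929 0.1977 0.1898] d [ 2.3 -1.9 -0.2] r [-0.    0.   -0.04]
board_recess [([0.4884, 0.2388, 0.0698], 0.92)]
board_mark []
board_handle [([0.4848, 0.0197, 0.0607], 0.77), ([0.7879, 0.0323, -0.0023], 0.62)]
ledge []
ledge_edge []
board [([0.4878, 0.1751, 0.0511], 0.79)]
(np.float64(281.41292414226615), np.float64(140.69825861394207))
```

View pics/w4.png

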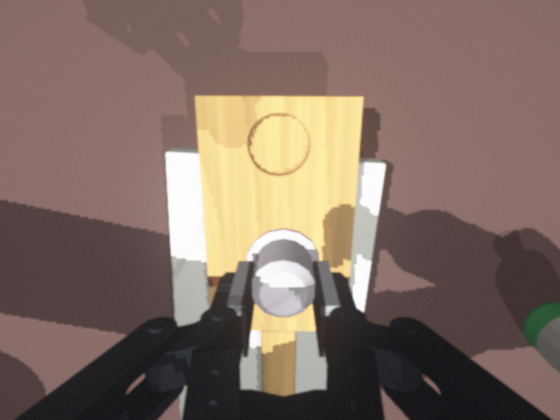

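The picture shows the recess as a circle centred at about (279.5,144), the board's outer corners at (196,97) and (362,97), and the ledge's outward top corners at (168,150) and (384,160). The capsule is still held.

Run:
```python
from h import *
z=np.load("w4.npz"); p=dict(c2w=z["c2w"],cx=z["k"][0],cy=z["k"][1],fovy=z["k"][2])
for n,u,v,h in [("recess",279.5,144,.07),("bL",196,97,.07),("bR",362,97,.07),("edge_out",279,97,.07),("lL",168,150,.05),("lR",384,160,.05)]:
    print(n,ray(p,u,v,h).round(4))
```

```text
recess [0.4896 0.2406 0.07  ]
bL [0.43   0.2744 0.07  ]
bR [0.549  0.2737 0.07  ]
edge_out [0.4895 0.2741 0.07  ]
lL [0.3992 0.2333 0.05  ]
lR [0.5745 0.2241 0.05  ]
```

Emit:
move_arm(
  targets=[
    [[22,-2,20],[0,0,0],1],
    [[43,-3.5,50],[0,0,0],1],
    [[43,-3.5,80],[0,0,0],1],
    [[43,-3.5,80],[0,0,0],1],
    [[43,-3.5,80],[0,0,0],1],
  ],
)

```text
clock: 7.78
tcp_pos: [0.4902, 0.2413, 0.1113]
orientation: [0.0, 0.709, 0.705, 0.0]
wrist_force: [-0.1, -0.4, -0.2]
finger_gap: 0.0263
grip_force: 29.7
```

Run:
```python
from h import *
env.read_camera("side"); p=shot("scene"); go([.4895,.2405,.079],0); q=shot("wrist")
print([(np.round(d["centre"],4).tolist(),round(d["confidence"],2)) for d in env.landmark_of("board_recess",q)[:2]])
save(q,"w5.png"); go([.4895,.2405,.079],0)
```

```text
tcp [0.4908 0.2415 0.1119] d [-1.1 -1.4 32.9] r [ 0.02 -0.   -0.03]
[([0.4885, 0.2356, 0.0699], 0.92)]
tcp [0.4906 0.2415 0.1117] d [-1.1 -1.2 32.7] r [ 0.01 -0.   -0.03]
```

View pics/w5.png

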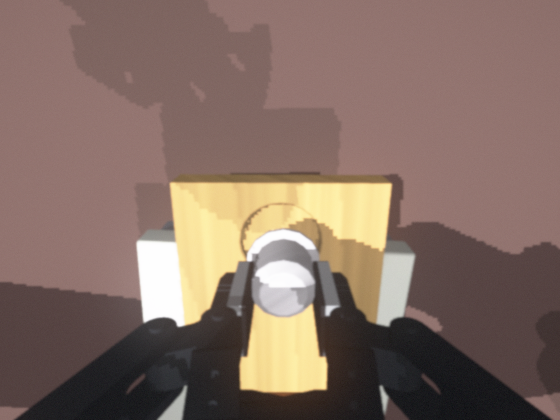

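The capsule hangs above the recess. The recess's outline runs from column 240 to 321 with its far rim at row 203, and the board's outer top edge is at row 182 (columns 172–389).

Run:
```python
from h import *
p=shot("wrist")
for n,u,v,h in [("rim",281,203,.07),("L",240.5,236,.07),("R",321,236,.07),("bL",172,182,.07),("bR",389,181,.07),("lL",141,241,.05),("lR",412,251,.05)]: print(n,ray(p,u,v,h).round(4))
go([.4895,.2405,.079],0)
```

```text
rim [0.4891 0.263  0.07  ]
L [0.4657 0.2433 0.07  ]
R [0.5119 0.2429 0.07  ]
bL [0.4298 0.2755 0.07  ]
bR [0.5481 0.2752 0.07  ]
lL [0.3994 0.2318 0.05  ]
lR [0.5734 0.2233 0.05  ]
tcp [0.4904 0.2415 0.1115] d [-1.1 -1.  32.5] r [ 0.01 -0.   -0.03]
```

Emit:
move_arm(
  targets=[
    [[-1.5,-1.5,12],[0,0,0],1],
    [[-1.5,-1.5,24],[0,0,0],1],
    [[-1.5,-1.5,31],[0,0,0],1],
    [[-1.5,-1.5,34],[0,0,0],1],
    [[-1.5,-1.5,34],[0,0,0],1],
  ],
)

```text
clock: 8.65
tcp_pos: [0.4873, 0.2398, 0.0769]
orientation: [-0.0, 0.709, 0.705, -0.001]
wrist_force: [-4.5, -0.9, 9.1]
finger_gap: 0.0264
grip_force: 30.6
```

Emit:
move_arm(
  targets=[
    [[0,0.5,-0.7],[0,0,0],1],
    [[0,0.5,-0.7],[0,0,0],1],
  ],
)

```text
clock: 8.9
tcp_pos: [0.4887, 0.2401, 0.077]
orientation: [0.0, 0.709, 0.705, 0.0]
wrist_force: [0.3, 0.1, 1.7]
finger_gap: 0.0266
grip_force: 30.0
```

Emit:
move_arm(
  targets=[
    [[0,0,0],[0,0,0],0.2],
    [[0,0,0],[0,0,0],-0.3],
    [[0,0,0],[0,0,0],-0.6],
    [[0,0,0],[0,0,0],-0.6],
  ],
)

```text
clock: 9.4
tcp_pos: [0.4886, 0.24, 0.077]
orientation: [0.0, 0.709, 0.705, 0.0]
wrist_force: [-0.1, 1.0, -0.0]
finger_gap: 0.0683
grip_force: 0.0
```

Emit:
move_arm(
  targets=[
    [[0,0,-10],[0,0,0],-0.6],
    [[0,0,-35],[0,0,0],-0.6],
    [[-20,0,-70],[0,0,0],-0.6],
    [[-60,0,-80],[0,0,0],-0.6],
    [[-60,0,-80],[0,0,0],-0.6],
  ],
)

```text
clock: 10.02
tcp_pos: [0.4892, 0.1786, 0.159]
orientation: [0.001, 0.71, 0.704, 0.001]
wrist_force: [-0.2, -0.1, -0.8]
finger_gap: 0.0682
grip_force: 0.0
```

Run:
```python
from h import *
env.read_camera("side"); p=shot("wrist"); go([.487,.02,.13],0); save(p,"w6.png"); np.savez("w6.npz",c2w=p["c2w"],px=p["pixels"],k=[p["cx"],p["cy"],p["fovy"]])
for X in ["board_recess","capsule","board_mark","board_handle"]: print(X,[(np.round(d["centre"],4).tolist(),round(d["confidence"],2)) for d in env.landmark_of(X,p)[:2]])
print(env.get_state()["clock"],env.get_state()["finger_gap"])
```

```text
tcp [0.4885 0.18   0.1576] d [-160.    -0.5   27.5] r [ 0.01 -0.   -0.04]
board_recess []
capsule [([0.4886, 0.2403, 0.058], 0.63)]
board_mark [([0.488, 0.126, 0.0484], 0.7)]
board_handle [([0.4815, 0.0178, 0.0613], 0.91)]
10.325 0.06836039369816607
```

View pics/w6.png

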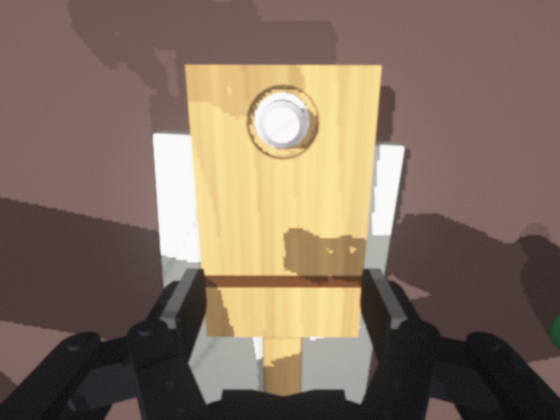

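The capsule stands in the middle of the recess: its flange is centred at (282,121) and the recess at (283,121). The strip is at row 282, the ledge's outward corners are at (155,133) and (403,146), and the handle's centre line is at (282,365).

Run:
```python
from h import *
z=np.load("w6.npz"); p=dict(c2w=z["c2w"],cx=z["k"][0],cy=z["k"][1],fovy=z["k"][2])
for n,u,v,h in [("recess",283,121.5,.07),("caps",282,121,.067),("bL",186,66,.07),("bR",381,66,.07),("strip",283,282,.07),("sL",204,282,.07),("sR",363,281,.07),("hand",282,365,.07),("lL",154.5,133.5,.05),("lR",403.5,146,.05),("lLside",162,262,.05)]:
    print(n,ray(p,u,v,h).round(4))
```

```text
recess [0.4889 0.2411 0.07  ]
caps [0.4882 0.2412 0.067 ]
bL [0.4296 0.2748 0.07  ]
bR [0.5494 0.2739 0.07  ]
strip [0.4879 0.1234 0.07  ]
sL [0.4286 0.124  0.07  ]
sR [0.5481 0.1237 0.07  ]
hand [0.4865 0.0457 0.07  ]
lL [0.398  0.2319 0.05  ]
lR [0.5752 0.2215 0.05  ]
lLside [0.3913 0.1307 0.05  ]
```

Emit:
move_arm(
  targets=[
    [[-50,-1,0],[0,0,0],-0.6],
    [[-105,-2,20],[0,0,0],-0.6],
    [[-150,-2.5,40],[0,0,0],-0.6],
    [[-161,-2.5,58],[0,0,0],-0.6],
    [[-161,-2.5,58],[0,0,0],-0.6],
  ],
)

```text
clock: 10.95
tcp_pos: [0.4836, 0.0189, 0.0975]
orientation: [-0.001, 0.709, 0.705, -0.001]
wrist_force: [-0.1, 0.9, 0.9]
finger_gap: 0.0686
grip_force: 0.0
```

Run:
```python
from h import *
env.read_camera("side"); p=shot("wrist"); go([.486,.0186,.054],-.5); np.savez("w7.npz",c2w=p["c2w"],px=p["pixels"],k=[p["cx"],p["cy"],p["fovy"]]); save(p,"w7.png")
print([(np.round(d["centre"],4).tolist(),round(d["confidence"],2)) for d in env.landmark_of("board_handle",p)[:2]])
g=cv2.cvtColor(p["pixels"],cv2.COLOR_RGB2HSV)
for v in (200,240,280,310): 
    print(v,proj(p,(.486,.0186,.07)),''.join('#' if s>90 else '.' for s in g[v,180:400:4,1]))
print(env.get_state()["clock"])
```

```text
tcp [0.4849 0.0197 0.0991] d [-1.1  1.1 45.1] r [-0.   -0.    0.02]
[([0.482, 0.0189, 0.0645], 0.85)]
200 (np.float64(287.53651655193784), np.float64(249.81200092265263)) ....................###############....................
240 (np.float64(287.53651655193784), np.float64(249.81200092265263)) ....................###############....................
280 (np.float64(287.53651655193784), np.float64(249.81200092265263)) .....................#############.....................
310 (np.float64(287.53651655193784), np.float64(249.81200092265263)) .....................#############.....................
11.1
```

View pics/w7.png

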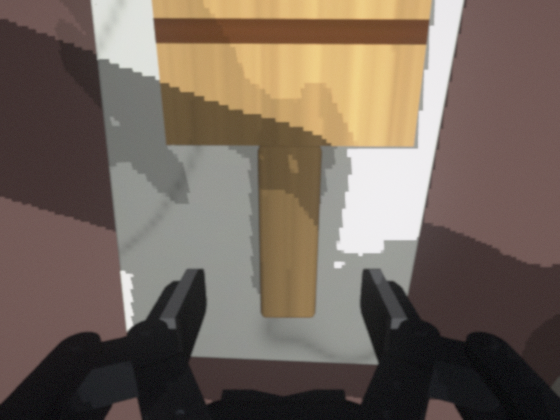

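The handle runs up the picture, centred at column 289 and ending at row 316. The open fingers straddle it evenly. I'll go down and grip.

Emit:
move_arm(
  targets=[
    [[-1,1.5,20],[0,0,0],-0.6],
    [[-1,1.5,38],[0,0,0],-0.6],
    [[-1,1.5,45],[0,0,0],-0.6],
    [[-1,1.5,45],[0,0,0],-0.6],
    [[-1,1.5,45],[0,0,0],-0.2],
  ],
  squeeze=50,
)

```text
clock: 11.72
tcp_pos: [0.4871, 0.0183, 0.0548]
orientation: [0.001, 0.709, 0.705, 0.0]
wrist_force: [-0.2, 0.2, -0.7]
finger_gap: 0.0525
grip_force: 0.0
```

Emit:
move_arm(
  targets=[
    [[0,0,0],[0,0,0],0.1],
    [[0,0,0],[0,0,0],0.4],
    [[0,0,0],[0,0,0],1],
    [[0,0,0],[0,0,0],1],
    [[0,0,0],[0,0,0],1],
  ],
)

```text
clock: 12.35
tcp_pos: [0.4871, 0.018, 0.0548]
orientation: [0.001, 0.709, 0.705, 0.001]
wrist_force: [-0.0, 0.2, 6.5]
finger_gap: 0.0307
grip_force: 51.0
```

Emit:
move_arm(
  targets=[
    [[3,0,0],[0,0,0],1],
    [[8,0,0],[0,0,0.05],1],
    [[14,0,0],[0,0,0.1],1],
    [[20,0,0],[0,0,0.15],1],
    [[26,0,0],[0,0,0.2],1],
  ],
)

```text
clock: 12.98
tcp_pos: [0.4873, 0.0427, 0.0549]
orientation: [0.002, 0.722, 0.692, -0.001]
wrist_force: [-0.8, -4.4, 5.1]
finger_gap: 0.0307
grip_force: 51.1
```

Emit:
move_arm(
  targets=[
    [[6,0,0],[0,0,0],1],
    [[12,0,0],[0,0,0],1],
    [[18,0,0],[0,0,0],1],
    [[24,0,0],[0,0,0],1],
    [[29,0,0],[0,0,0],1],
  ],
)

```text
clock: 13.6
tcp_pos: [0.4886, 0.0718, 0.0548]
orientation: [0.002, 0.722, 0.692, -0.0]
wrist_force: [-0.8, -4.8, 5.2]
finger_gap: 0.031
grip_force: 51.1
```

Run:
```python
from h import *
p=shot("wrist"); go([.488,.12,.0548],-3); s=env.get_state(); print(s["wrist_force"],s["ft_torque"],s["finger_gap"],s["grip_force"],s["clock"])
print([(np.round(d["centre"],4).tolist(),round(d["confidence"],2)) for d in env.landmark_of("board_mark",p)[:2]])
save(p,"w8.png"); np.savez("w8.npz",c2w=p["c2w"],k=[p["cx"],p["cy"],p["fovy"]])
```

```text
tcp [0.4886 0.0723 0.0549] d [47.6 -2.6 -0.1] r [0.01 0.01 0.07]
[-0.8055104  -2.24455788  5.36619891] [-0.54512598  0.10628325 -0.04679414] 0.030958954535432657 51.09285593032837 13.65
[([0.4932, 0.1815, 0.0514], 0.68)]
```

Emit:
move_arm(
  targets=[
    [[5,0,0],[0,0,0],1],
    [[11,0,0],[0,0,0],1],
    [[17,0,0],[0,0,0],1],
    [[23,0,0],[0,0,0],1],
    [[28,0,0],[0,0,0],1],
  ],
)

```text
clock: 14.32
tcp_pos: [0.4897, 0.0997, 0.0548]
orientation: [0.002, 0.722, 0.692, -0.0]
wrist_force: [-0.5, -4.9, 5.2]
finger_gap: 0.0307
grip_force: 51.1
```

```bash
cat > chk.py <<'E'
from h import *
s=env.get_state(); T=T_tool(s); print(s["clock"],"tcp",s["tcp_pos"].round(4),"yaw_y",round(np.degrees(np.arctan2(T[1,1],T[0,1])),2),"tilt",T[:2,2].round(4),"F",s["wrist_force"].round(1),"grip",s["grip_force"])
for n in ["scene","side","wrist"]:
    p=shot(n); save(p,n+"_%.0f.png"%(s["clock"]*100))
    for t in ["board_mark","board_recess","board","capsule","ledge"]:
        print(n,t,[(np.round(d["centre"],4).tolist(),round(d["confidence"],2)) for d in env.landmark_of(t,p)[:3]])
    # strip colour blob: dark brown, compared with wood
    hsv=cv2.cvtColor(p["pixels"],cv2.COLOR_RGB2HSV)
    X=np.array([.493,s["tcp_pos"][1]+.1055,.07]); u,v=proj(p,X); print(n,"strip expected",round(u,1),round(v,1))
E
python3 chk.py
```

```text
14.325 tcp [0.4897 0.0997 0.0548] yaw_y -2.36 tilt [ 0.0019 -0.003 ] F [-0.5 -4.9  5.2] grip 51.09898030757904
scene board_mark [([0.4926, 0.2104, 0.0509], 0.74)]
scene board_recess [([0.498, 0.3245, 0.0671], 0.62), ([0.5353, -0.3299, 0.0006], 0.43)]
scene board [([0.502, 0.2607, 0.05], 0.96)]
scene capsule [([0.6193, -0.231, 0.0018], 0.8), ([0.5535, -0.228, 0.0013], 0.77), ([0.5016, 0.3186, 0.0609], 0.72)]
scene ledge [([0.4792, 0.0804, 0.0002], 0.93)]
scene strip expected 339.0 129.0
side board_mark [([0.4966, 0.2044, 0.0496], 0.87)]
side board_recess [([0.4988, 0.3268, 0.0601], 0.86)]
side board [([0.4961, 0.255, 0.0507], 0.93)]
side capsule [([0.5524, -0.2279, -0.001], 0.68)]
side ledge [([0.4781, 0.0822, -0.0011], 0.98)]
side strip expected 228.7 139.8
wrist board_mark [([0.4933, 0.2098, 0.0482], 0.85)]
wrist board_recess []
wrist board []
wrist capsule []
wrist ledge []
wrist strip expected 281.9 13.4
```

Emit:
move_arm(
  targets=[
    [[4,0,0],[0,0,0],1],
    [[9,0,0],[0,0,0],1],
    [[14,0,0],[0,0,0],1],
    [[19,0,0],[0,0,0],1],
    [[22,0,0],[0,0,0],1],
  ],
)

```text
clock: 15.85
tcp_pos: [0.4906, 0.1217, 0.0549]
orientation: [0.002, 0.722, 0.692, -0.0]
wrist_force: [-0.4, -6.0, 6.2]
finger_gap: 0.0306
grip_force: 51.1
```

```bash
python3 chk.py | grep -v capsule
python3 - <<'E'
from h import *
p=shot("wrist"); np.savez("w9.npz",c2w=p["c2w"],px=p["pixels"],k=[p["cx"],p["cy"],p["fovy"]])
s=env.get_state(); X=s["tcp_pos"]+[.0044,.1055,0]
for x in (-.085,-.065,-.04,0,.04,.065,.085): print(x,[np.round(proj(p,(X[0]+x,.2275,z)),0) for z in (.05,.07)])
g=p["pixels"].astype(int)
for u in (60,100,200,280,360,450,500): print(u,[tuple(g[v,u].tolist()) for v in range(0,100,6)])
E
```

```text
15.85 tcp [0.4906 0.1217 0.0549] yaw_y -2.36 tilt [ 0.0019 -0.0029] F [-0.4 -6.   6.2] grip 51.11593186855316
scene board_mark [([0.4983, 0.2296, 0.0499], 0.9)]
scene board_recess [([0.5024, 0.3416, 0.0656], 0.6), ([0.4961, 0.2294, 0.0509], 0.17)]
scene board [([0.5016, 0.2817, 0.0485], 0.56)]
scene ledge [([0.4782, 0.0811, 0.0], 0.82)]
scene strip expected 345.3 125.6
side board_mark [([0.4969, 0.2276, 0.0493], 0.85)]
side board_recess [([0.5028, 0.3469, 0.0598], 0.83), ([0.538, -0.3298, 0.0049], 0.74)]
side board [([0.4957, 0.2768, 0.0527], 0.56)]
side ledge [([0.4795, 0.0852, 0.001], 0.82)]
side strip expected 228.7 134.9
wrist board_mark [([0.4954, 0.2306, 0.0501], 0.67)]
wrist board_recess [([0.4947, 0.232, 0.0523], 0.23)]
wrist board []
wrist ledge []
wrist strip expected 279.3 12.7
-0.085 [array([62., 32.]), array([26., 23.])]
-0.065 [array([115.,  30.]), array([87., 21.])]
-0.04 [array([180.,  27.]), array([163.,  17.])]
0 [array([285.,  22.]), array([285.,  11.])]
0.04 [array([391.,  17.]), array([409.,   6.])]
0.065 [array([457.,  14.]), array([486.,   2.])]
0.085 [array([5
[... 1263 characters left out ...]
196, 161, 106), (199, 162, 107), (202, 165, 109), (202, 164, 109), (201, 162, 107), (203, 165, 109), (202, 165, 108), (205, 168, 111), (203, 166, 108), (205, 167, 108)]
450 [(90, 54, 32), (94, 59, 38), (94, 56, 38), (93, 59, 38), (148, 119, 77), (183, 151, 98), (187, 152, 101), (188, 154, 101), (190, 154, 104), (192, 157, 104), (192, 156, 104), (196, 161, 109), (196, 160, 108), (196, 161, 108), (195, 159, 107), (195, 160, 105), (195, 161, 107)]
500 [(95, 76, 72), (97, 76, 75), (97, 78, 74), (98, 79, 74), (100, 79, 76), (99, 79, 76), (101, 80, 77), (101, 82, 78), (99, 81, 77), (99, 79, 76), (101, 82, 78), (101, 81, 78), (99, 79, 75), (100, 80, 76), (102, 81, 78), (101, 82, 78), (103, 82, 79)]
```

Run:
```python
from h import *
z=np.load("w9.npz"); p=dict(c2w=z["c2w"],cx=z["k"][0],cy=z["k"][1],fovy=z["k"][2]); g=cv2.cvtColor(z["px"],cv2.COLOR_RGB2GRAY).astype(int)
for u in list(range(10,96,10))+[130,200,280,360,440]+list(range(462,496,4)):
    d=np.diff(g[:60,u]); v=int(np.argmax(d)); h=.07 if 100<u<455 else .05
    print(u,v,d[v],ray(p,u,v+.5,h).round(4))
```

```text
10 8 3 [0.3924 0.2363 0.05  ]
20 20 4 [0.395  0.2322 0.05  ]
30 19 39 [0.3988 0.2324 0.05  ]
40 20 40 [0.4025 0.2319 0.05  ]
50 20 41 [0.4063 0.2317 0.05  ]
60 20 41 [0.4101 0.2316 0.05  ]
70 20 40 [0.4138 0.2314 0.05  ]
80 20 39 [0.4176 0.2313 0.05  ]
90 21 38 [0.4213 0.2308 0.05  ]
130 21 29 [0.444  0.2266 0.07  ]
200 22 30 [0.4669 0.2254 0.07  ]
280 22 34 [0.4931 0.2243 0.07  ]
360 22 31 [0.5193 0.2232 0.07  ]
440 23 28 [0.5457 0.2218 0.07  ]
462 23 35 [0.5623 0.2243 0.05  ]
466 23 34 [0.5638 0.2242 0.05  ]
470 28 34 [0.5655 0.2224 0.05  ]
474 28 36 [0.5671 0.2224 0.05  ]
478 28 37 [0.5686 0.2223 0.05  ]
482 28 38 [0.5701 0.2222 0.05  ]
486 29 39 [0.5717 0.2218 0.05  ]
490 29 39 [0.5732 0.2218 0.05  ]
494 29 35 [0.5747 0.2217 0.05  ]
```

Emit:
move_arm(
  targets=[
    [[0,0,0],[0,0,0],1],
    [[0,0,0],[0,0,0],1],
    [[0,0,0],[0,0,0],1],
    [[0,0,0],[0,0,0],1],
  ],
)

```text
clock: 17.3
tcp_pos: [0.4906, 0.1221, 0.0548]
orientation: [0.001, 0.721, 0.692, 0.0]
wrist_force: [-0.8, -2.8, 5.8]
finger_gap: 0.0308
grip_force: 51.1
```

```bash
python3 chk.py | grep -E "capsule|tcp|mark|recess"
python3 - <<'E'
from h import *
for n in ("scene","side"):
    p=shot(n); u,v=proj(p,(.499,.343,.094)); a,b=proj(p,(.499,.343,.064)); print(n,u,v,b)
    m=p["pixels"].astype(int); sat=m.max(2)-m.min(2); u,v=int(u),int((v+b)/2)
    for r in range(v-12,v+13,2): print(''.join('#' if s<35 else '.' for s in sat[r,u-18:u+19]))
E
```

```text
17.3 tcp [0.4906 0.1221 0.0548] yaw_y -2.35 tilt [ 0.002  -0.0017] F [-0.8 -2.8  5.8] grip 51.10350966453552
scene board_mark [([0.4986, 0.2314, 0.0504], 0.72)]
scene board_recess [([0.504, 0.345, 0.0677], 0.79)]
scene capsule [([0.5024, 0.346, 0.0621], 0.69), ([0.6222, -0.2303, 0.0013], 0.67), ([0.5512, -0.2327, -0.0015], 0.56)]
side board_mark [([0.4967, 0.2246, 0.0488], 0.9), ([0.4805, 0.0808, -0.0036], 0.47)]
side board_recess [([0.5002, 0.3459, 0.0631], 0.66)]
side capsule [([0.6251, -0.2294, -0.0008], 0.87), ([0.5513, -0.2297, -0.0002], 0.77)]
wrist board_mark [([0.4945, 0.2305, 0.0505], 0.86)]
wrist board_recess []
wrist capsule []
scene 380.1263866355852 101.50605994962781 111.23549548303494
.....#..#####...##...#.#.....##......
.#.###........#....#.....##...#.....#
##...............##...#.....#..##....
...............########....#...#..##.
.............###########..........#.#
.............###########...##.#..#...
............###########.......##.....
...........#############.........###.
..........##############............#
...........#############.............
.............#########...............
.....................................
.....................................
side 230.6978203344271 102.51283586445275 112.9187965246276
################################.####
################################..###
#############################.###.##.
###############################..##.#
#############################........
############################.........
############################.........
############################.........
#############################........
############################.........
#############################........
#############################........
##############################.......
```

```bash
python3 -c "
from workcell import env
print(env.hand_in())"
```

```text
the job is handed in; nothing more can be done
None
```

I handed the job in at about 17.5 s; the judge's verdict was not shown. The capsule stands in the board's recess, and the arm still grips the handle at about 51 N, holding the board level. By my measurements the strip is about 3 mm or less from the ledge edge and the board about 1° off square.

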